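# Pin the proofing roller's shaft with its R-clip

### The arm

A 7-joint arm with a two-finger parallel gripper is mounted at the origin on the work surface. World frame = base frame: x ahead of the robot, y to its left, z up, the work surface at z = 0. Lengths are in m, angles in rad, forces in N, time in s.
With the tool pointing down it reaches from about 0.4 to 0.85 m from the base axis. Payload 10.4 kg.
Tool frame: the origin (TCP) lies between the finger pads; the fingertips stand r.nose_length ahead of it and the grasp point (between the pads) lies 6 mm ahead of it (r.nose_length is the distance from the TCP to the fingertips, in m); z points along the fingers, x is the direction in which the jaws open and shut, and the axes are right-handed (so a half turn about z gives the same grasp; the last joint's range is limited). The gripper opens to 87 mm and grips with 3 to 60 N. Pads are 19 mm wide; open, the fingers measure 117 mm over their backs; the gripper's body (75 mm by 190 mm) begins 51 mm behind the grasp point.
Start: joints at [1.256, 0.332, -0.065, 1.46, 0.022, 1.35, -0.088], TCP at [0.18, -0.599, 0.248] pointing down, gripper open.
Joint ranges: [-2.6, 2.6], [-0.5, 2.12], [-1.47, 1.34], [0.16, 2.42], [-1.27, 4.41], [0.06, 2.06], [-2.6, 2.6]. Speed limits (rad/s): [2.22, 2.22, 2.79, 2.79, 3.14, 3.14, 3.14].

### API

Orientations are given as a unit quaternion [x, y, z, w].
In Python, from bench import r gives the robot as it stands. The module is installed in compiled form; this text tells all that it offers.
- The arm moves only by the shell command python3 -m creep 'ROWS' [OPENING] [FORCE]. ROWS is JSON, a list of rows, each an object of numbers: "x", "y", "z": the shift along the world's x, y, z in m; "spin": the turn about the world's z in degrees. In form: [{"x": .., "y": .., "z": .., "spin": ..}, ...]. A call has 1 to 12 rows; each row is the pose to reach, as a shift and turn from the pose commanded when the call began; what a row does not reach only later rows make up. A row lasts 1/8 s, in which the tool goes at most 62.5 mm and 10.7 degrees, less where a joint would pass 70% of its speed; a pose out of reach is approached as far as the arm can. A call with a gripper value outside its range is refused whole. OPENING is the finger opening in m, from 0 to 0.087, set as the call begins (- or left out, the last holds). The fingers move at their own pace and stop on an object; FORCE is the grip in N (left out, the last holds). Time passes only in rows, so rows that repeat a pose let the fingers close. It gives the time, the measured TCP pose, the force and the opening at its end, in the units of the state.
- r.read_state(): the state, without advancing time (a new reading comes with each control period).
- r.camera(name): name is "scene" or "top"; returns a dict with "pixels" (420x560x3 uint8, blue, green, red), "z_map" (420x560 float32, m along the optical axis (not along the pixel's ray), 0 where there is no reading), "K" (3x3 intrinsics, pixels), "R" (3x3) and "t" (3): a world point X has camera coordinates R X + t. Camera axes: x right, y down, z forward; pixel columns grow to the right and rows downward; lengths in m; the calibration is good to about 2 mm. A picture is of the moment at which its call begins.
- r.close_job(): hands the job in, once; it reports no verdict.
The state is a dict: "time": time; "joint_positions": joint angles; "joint_vel": joint speeds; "joint_torque": joint torques, N m; "ee_pos": TCP position; "eef_rot": TCP orientation; "ft_force": force on the tool from outside, world axes, zero at the start; "torque": the same for the moment, N m; "width": finger opening in m.
Only numpy, scipy, OpenCV 4.12 (cv2) and the standard library are available. Lean on these libraries where they do the work, as an engineer would, in place of code of your own. Each camera call takes 0.05 s, during which the arm holds its last target. There are 200 camera calls.

### The job

Take the steel R-clip that stands in the wooden block and lock the proofing roller's shaft with it: feel along the top of the shaft's bare end for the cross-hole with the clip's straight leg, then press the clip straight down until the straight leg is through, the bent leg has ridden over the side of the shaft and sprung back round it, and the clip's collar sits fully home on the shaft; then let go. Press gently, above all where the leg meets solid shaft: 10 to 20 N is enough and over 40 N would ruin it. Do not disturb the other things on the table.

Things in the scene. Friction and masses are not known exactly. Their poses are not given: they have to be found in the camera images.
- clip: Steel R-clip, 60 g, flat in its x-z plane, standing legs down in the slot of the wooden block with its origin 88 mm above the table. Origin: centre of its double coil, OD 26 mm, 12 mm thick along y: grip it there, fingers closing along y on the flat sides (24 x 24 mm solid). z points from legs to coil, x towards the bent leg. It may go on the shaft either way round.
- clip_tip (a point): Lower end of the clip's straight leg: round, 6 mm thick, parallel to z, end rounded. It lies 10 mm to -x and 74 mm below the coil's centre. Axes as the clip's. When home it is 52 mm above the table, 15 mm below the shaft.
- clip_collar (a point): Centre of the underside of the brass stop collar, 14 mm in diameter, round the straight leg; 41 mm above the leg's lower end. It lands on the top of the shaft when the clip is home.
- clip_leg (a joint): How far the bent leg (6 mm wire bulging round the shaft and pinching in under it, flared end 18 mm beside the straight leg's and as low) is sprung open, in rad: 0 relaxed, about 0.08 over the shaft's widest part; spring 7 N m/rad. The pinch meets the shaft with the straight leg about 14 mm in the hole, takes some 5 to 16 N of push to ride over, then snaps in and draws the clip down.
- rack: Wooden block 70 x 50 x 50 mm, fixed, origin under its centre. In its top a central slot 26.5 (along the block's x) x 7.5 mm, 36 mm deep, in which the clip stands, its x along the block's x. Draw the clip straight up by 40 mm or more to clear it.
- stand: Green proofing stand, fixed. The roller's steel shaft, 26 mm in diameter, lies level along the stand's y, 80 mm above the table, right above the origin. Near cheek at y = 0 to 12 mm, top 98 mm above the table; rubber roller, 50 mm in diameter, from y = 20 mm on. The shaft's bare part runs from the origin to -y, its end at y = -62 to -94 mm. The shaft does not move when touched.
- shaft_top (a point): Point on the top of the shaft (93 mm above the table), above the stand's origin, where the bare shaft leaves the near cheek; axes as the stand's. The vertical cross-hole lies 22 to 54 mm from it towards -y (end float, not measured: find it by eye and by feel). Hole: 7 mm along the shaft, 7.5 mm across, right through, countersunk to 14 mm across the shaft but not along it.
- tin: Bystander: blue ink tin 68 mm in diameter, 52 mm tall, origin under its centre.
- oiler: Bystander: yellow oil bottle 44 mm in diameter, 120 mm tall, origin under its centre.
- spanner: Bystander: spanner lying flat, along its own x.
- driver: Bystander: screwdriver lying flat, along its own x.
- washer: Bystander: brass washer 36 mm in diameter, 5 mm thick, lying flat.
- furniture: Bystander: wooden spacing bar 100 x 30 x 23 mm, lying flat.
- pot: Bystander: white pot 72 mm in diameter, 60 mm tall, origin under its centre.
There are look-alikes about, which are no part of the job. Leave any black or red look-alike of the clip alone.

How it is judged:
By the outcome, as a careful person would: the job done as asked, in the order asked, and still so for the second after the job is handed in, with the robot touching nothing.
It also fails if it takes over 72 s, if anything falls off the work surface, if the arm or the gripper's body presses on something with over 40 N, if the wrist force passes 120 N, or if a joint passes its speed limit or range.

## Working session

There is one attempt and no reset: what is moved stays moved. The work goes in short steps, Python scripts to look and compute and a shell command to move; the robot and the scene stay as the last step left them, time stands still between calls to the robot, and variables do not carry over. Pictures are saved under pics/ and viewed, about 8 in all and at most 12, crops included, and the job is handed in when it is done.

```bash
mkdir -p pics; cat > h.py <<'E'
from bench import r
import numpy as np, cv2
def cap(n):
    c=r.camera(n); c['name']=n; return c
def pts(c):
    z=c['z_map']; v,u=np.indices(z.shape); K=c['K']
    P=np.stack([(u-K[0,2])/K[0,0]*z,(v-K[1,2])/K[1,1]*z,z],-1)
    return (P-c['t'])@c['R']
def ray(c,u,v,h):
    d=c['R'].T@np.linalg.inv(c['K'])@np.array([u,v,1.]); o=-c['R'].T@c['t']
    return o+d*(h-o[2])/d[2]
def proj(c,X):
    p=c['K']@(c['R']@np.array(X)+c['t']); return p[:2]/p[2]
E
python3 - <<'E'
from h import *
for n in('scene','top'):
    c=cap(n); cv2.imwrite(f'pics/{n}0.png',c['pixels']); print(n,-c['R'].T@c['t'],c['K'][0,0])
s=r.read_state(); print(s['ee_pos'],s['eef_rot'],s['ft_force'],s['width'],r.nose_length,s['time'])
E
```

```text
scene [ 1.09188076 -0.43891439  0.65423452] 385.9385828515703
top [0.23963935 0.04970737 1.46790534] 508.54694382427954
[ 0.17969262 -0.59827935  0.24683595] [ 8.02391244e-01 -5.96798013e-01 -5.37805250e-04 -3.66051430e-04] [0.78849748 0.15209848 0.12728128] 0.08709703983394594 0.025 0.1
```

View pics/scene0.png

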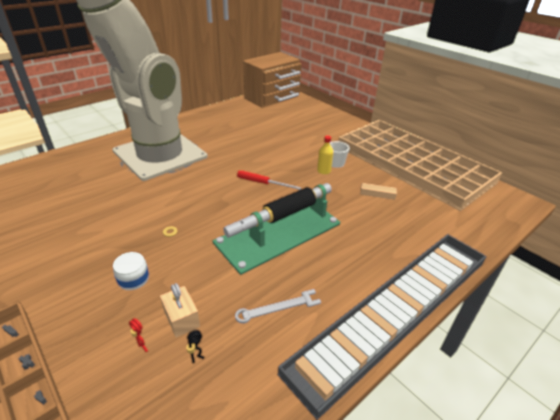

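View pics/top0.png

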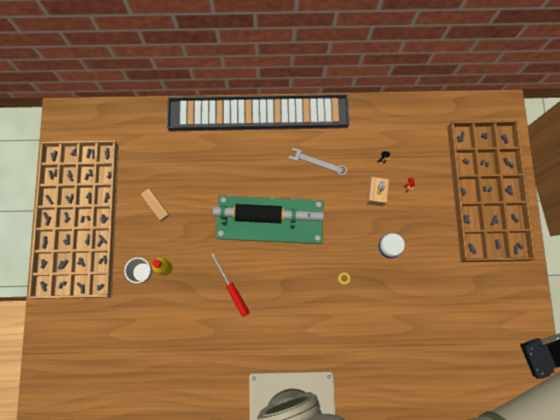

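Both views show a grey clip standing in the wooden block (scene 178,295; top 380,188). A red look-alike lies at scene 137,333 and a black one at 195,343. The grey one in the block fits the description. The shaft's bare end is at scene 228,230 and top 320,216. Next I'll confirm with an enlarged crop and take measurements.

```bash
python3 - <<'E'
from h import *
s=cap('scene');t=cap('top')
a=cv2.resize(s['pixels'][270:370,115:215],(400,400),interpolation=cv2.INTER_CUBIC)
b=cv2.resize(t['pixels'][165:215,355:405],(400,400),interpolation=cv2.INTER_CUBIC)
d=cv2.resize(s['pixels'][190:265,210:360],(800,400),interpolation=cv2.INTER_CUBIC)[:, :400]
e=cv2.resize(t['pixels'][195:235,285:325],(400,400),interpolation=cv2.INTER_CUBIC)
d=cv2.resize(s['pixels'][200:245,215:260],(400,400),interpolation=cv2.INTER_CUBIC)
cv2.imwrite('pics/c1.png',cv2.resize(np.vstack([np.hstack([a,b]),np.hstack([d,e])]),(600,600)))
P=pts(t); 
def sel(u0,u1,v0,v1,z0,z1):
    Q=P[v0:v1,u0:u1]; m=(Q[...,2]>z0)&(Q[...,2]<z1); return Q[m],m
q,m=sel(360,400,168,215,.035,.06)
print('block',cv2.minAreaRect((q[:,:2]*1000).astype(np.float32)),len(q))
q,m=sel(360,400,168,215,.075,.12); print('clip',q[:,:2].mean(0),q[:,2].max(),len(q), q.min(0),q.max(0))
q,m=sel(295,330,200,230,.083,.105); print('shaft',len(q),q.min(0),q.max(0),cv2.minAreaRect((q[:,:2]*1000).astype(np.float32)))
g=cv2.inRange(cv2.cvtColor(t['pixels'],cv2.COLOR_BGR2HSV),(40,80,30),(90,255,255))
g[:, :205]=0; g[:,335:]=0
Q=P[(g>0)&(P[...,2]<.03)&(P[...,2]>-.01)]
print('base',cv2.minAreaRect((Q[:,:2]*1000).astype(np.float32)),np.median(Q[:,2]))
Q=P[(g>0)&(P[...,2]>.085)&(P[...,2]<.11)]
for k in (Q[:,1]<Q[:,1].mean(),Q[:,1]>=Q[:,1].mean()): print('cheek',Q[k].min(0),Q[k].max(0),k.sum())
# shaft+roller ridge line via scene
for c,n in((s,'s'),(t,'t')):
    PP=pts(c); m=(PP[...,2]>.085)&(PP[...,2]<.097)&(PP[...,0]>.3)&(PP[...,0]<.7)&(PP[...,1]<.2)&(PP[...,1]>-.2)
    sat=cv2.cvtColor(c['pixels'],cv2.COLOR_BGR2HSV); m&=(sat[...,1]<60)&(sat[...,2]>90)
    q=PP[m]; print(n,len(q),np.round(q[:,:2].mean(0),4),np.round(q.min(0),4),np.round(q.max(0),4)); 
    if len(q)>5: print(cv2.fitLine((q[:,:2]).astype(np.float32),cv2.DIST_HUBER,0,.01,.01).ravel())
E
```

```text
block ((619.263671875, -264.8462829589844), (51.758644104003906, 71.37557220458984), 80.9090347290039) 385
clip [ 0.61767127 -0.2636475 ] 0.1062224793323864 46 [ 0.60731932 -0.27069452  0.07720512] [ 0.63109431 -0.25727668  0.10622248]
shaft 239 [ 0.52354293 -0.09472533  0.08302339] [ 0.55719925 -0.01827288  0.10337828] ((538.6710815429688, -56.396629333496094), (75.77510070800781, 33.660701751708984), 87.3797836303711)
base ((546.4884643554688, 52.58355712890625), (307.594482421875, 130.39149475097656), 85.99612426757812) 0.012273556158808844
cheek [ 0.51994513 -0.01968017  0.08503526] [0.56945851 0.0830683  0.10196732] 72
cheek [0.52488183 0.0858554  0.08504363] [0.5741392  0.18864213 0.10262078] 72
s 416 [ 0.5474 -0.0048] [ 0.5297 -0.099   0.0851] [0.5715 0.1997 0.0969]
[0.06658162 0.997781   0.5517229  0.04574874]
t 358 [0.5424 0.0135] [ 0.5237 -0.0947  0.085 ] [0.5671 0.1998 0.097 ]
[0.07020947 0.99753225 0.5434604  0.03176707]
```

View pics/c1.png

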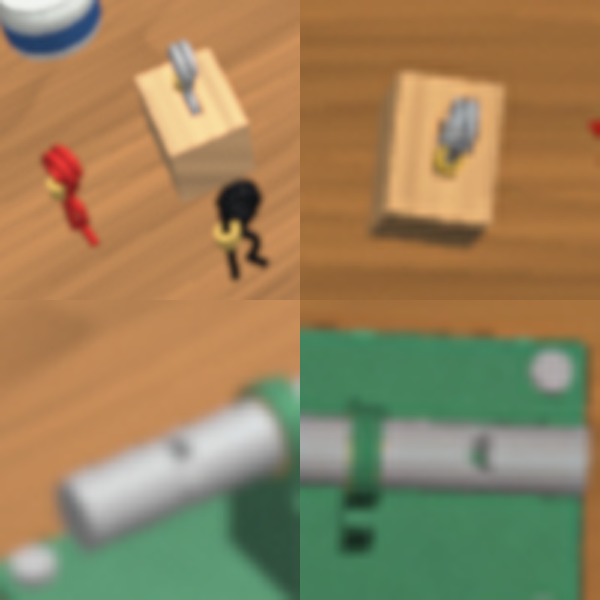

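The crop confirms it: the grey steel clip stands in the block with its brass collar and straight leg towards -x. The hole shows as a dark dot at scene ≈(241.7,222.2) and top ≈(309,215.4).

```bash
python3 - <<'E'
from h import *
s=cap('scene');t=cap('top')
print('hole s',ray(s,241.7,222.2,.093),'t',ray(t,309,215.4,.093))
# shaft edge lines/ hole profile in top: gray along the shaft
for c,u0,u1,v0,v1 in((t,298,325,208,224),):
    g=cv2.cvtColor(c['pixels'],cv2.COLOR_BGR2HSV)[...,1]; print(g[v0:v1,u0:u1])
g=cv2.cvtColor(s['pixels'],cv2.COLOR_BGR2GRAY);print(g[216:229,233:252])
# block from colour, both
for c,b in((t,(355,165,405,215)),(s,(150,270,215,340))):
    h=cv2.cvtColor(c['pixels'],cv2.COLOR_BGR2HSV); x0,y0,x1,y1=b
    S=h[y0:y1,x0:x1]; grey=((S[...,1]<70)&(S[...,2]>60)).astype(np.uint8)
    n,l,st,ce=cv2.connectedComponentsWithStats(grey); 
    for i in range(1,n):
        if st[i,4]>6: print(c['name'],'grey',st[i],ce[i]+[x0,y0],ray(c,*(ce[i]+[x0,y0]),.09))
    P=pts(c)[y0:y1,x0:x1]; m=((P[...,2]>.042)&(P[...,2]<.056)&(S[...,2]>150)).astype(np.uint8)
    v,u=np.nonzero(m); W=np.array([ray(c,a+x0,b_+y0,.05)[:2] for a,b_ in zip(u,v)])*1000
    print('block',cv2.minAreaRect(W.astype(np.float32)),len(W))
E
```

```text
hole s [ 0.54242462 -0.05782211  0.093     ] t [ 0.5368245  -0.05757767  0.093     ]
[[126 124 124 123 122 122 123 124 120 123 120 120 121 123 120 121 122 121
  124 122 120 120 127 128  97 126 164]
 [128 128 128 127 127 127 127 128 126 124 122 125 123 125 125 125 123 124
  124 122 123 125 124 128  84 136 164]
 [ 86  86  86  86  96 104 104 106 104 106 112 115 116 119 120 124 124 121
  124 128 127 127 128 130  82 138 166]
 [  9  11   9  12  21  27  27  28  28  31  43  52  53  49  56  68  71  70
   72  76  84  88  91  91  57 120 164]
 [  9   8  10  11   8   8   8   8   8   8   7   6   7   7   7   7   5   6
    6   7   7   9  11   9  13  82 154]
 [  8   8   8   9   8   8   8   9   8   8   8   8   7   8   8   8   8   8
   10  10   8   6   8   5  13  71 148]
 [  4   3   3   5   5   6   6   5   6   7  10   9   7   6   8   6   8   8
    8   8   9   8   8   6  13  70 144]
 [  4   6   6   4   6   4   3   1   6  23  47  29   3   2   2   3   3   3
    3   3   5   6   3   2  11  69 144]
 [  3   5   5   5   3   2   3   3   5  22  52  40   5   2   5   5   5   3
    5   5   3   5   4   6   3  65 144
[... 1559 characters left out ...]
9 196 198 195 187 180 172 165 157 147
  139]
 [214 215 216 214 211 208 203 197 191 189 187 183 173 163 155 146 136 127
  116]
 [215 213 210 206 202 196 191 185 180 174 170 163 154 144 135 125 114 103
   93]
 [209 205 200 195 190 183 177 172 163 152 146 141 135 125 119 111  98  86
   77]]
top grey [23 17  7  9 44] [381.31818182 185.63636364] [ 0.61911444 -0.26398046  0.09      ]
block ((619.3519897460938, -264.0950012207031), (51.57062530517578, 70.51470184326172), 80.6578369140625) 339
scene grey [ 21  14  11  24 136] [176.41176471 293.34558824] [ 0.62891433 -0.26969637  0.09      ]
block ((621.1219482421875, -267.7860412597656), (51.02531433105469, 77.43562316894531), 80.73297119140625) 772
```

```bash
python3 -m creep '[{"x":0.044,"y":0.033,"z":0,"spin":-3},{"x":0.088,"y":0.067,"z":0,"spin":-6},{"x":0.132,"y":0.1,"z":0,"spin":-9},{"x":0.176,"y":0.133,"z":0,"spin":-12},{"x":0.22,"y":0.167,"z":0,"spin":-15},{"x":0.264,"y":0.2,"z":0,"spin":-18},{"x":0.308,"y":0.233,"z":0,"spin":-21},{"x":0.352,"y":0.267,"z":0,"spin":-24},{"x":0.396,"y":0.3,"z":0,"spin":-26},{"x":0.44,"y":0.333,"z":0,"spin":-26},{"x":0.44,"y":0.333,"z":-0.03,"spin":-26},{"x":0.44,"y":0.333,"z":-0.05,"spin":-26}]' 0.05 20; python3 -c "
from h import *
print(r.read_state())"
```

```text
time: 1.8
ee_pos: [0.6195, -0.2653, 0.1958]
eef_rot: [-0.648, 0.762, 0.001, -0.001]
ft_force: [-0.4, -0.5, 0.1]
width: 0.0499
{'time': 1.8, 'joint_positions': array([ 0.53548545,  0.48532796, -0.2803798 ,  1.37110952,  0.13437157,
        1.30542265, -1.48170544]), 'joint_vel': array([ 0.02863077,  0.08055315,  0.01909537,  0.20656281,  0.03172296,
       -0.29136275, -0.02240623]), 'joint_torque': array([-2.36070715e+00, -7.20307088e+01, -5.41130930e+00, -3.96092641e+01,
       -2.80353399e-01,  3.34853427e-01,  4.47897299e-03]), 'ee_pos': array([ 0.6195269 , -0.26526227,  0.19576095]), 'eef_rot': array([-6.47832672e-01,  7.61782184e-01,  6.60068047e-04, -5.46016538e-04]), 'ft_force': array([-0.41142717, -0.46968861,  0.10621821]), 'torque': array([-0.03715093,  0.0422519 , -0.03144073]), 'width': 0.0498593158627154}
```

```bash
python3 -m creep '[{"z":-0.03},{"z":-0.06},{"z":-0.085},{"z":-0.095},{"z":-0.102},{"z":-0.102},{"z":-0.102}]' 0.05 20; python3 -m creep '[{"z":0},{"z":0},{"z":0},{"z":0},{"z":0},{"z":0}]' 0.005 20;  python3 - <<'E'
from h import *
c=cap('scene'); cv2.imwrite('pics/g1.png',cv2.resize(c['pixels'][230:340,120:240],None,fx=5,fy=5,interpolation=cv2.INTER_CUBIC))
E
```

```text
invalid input at $[0]: expected keys x, y, z, spin
invalid input at $[0]: expected keys x, y, z, spin
```

View pics/g1.png

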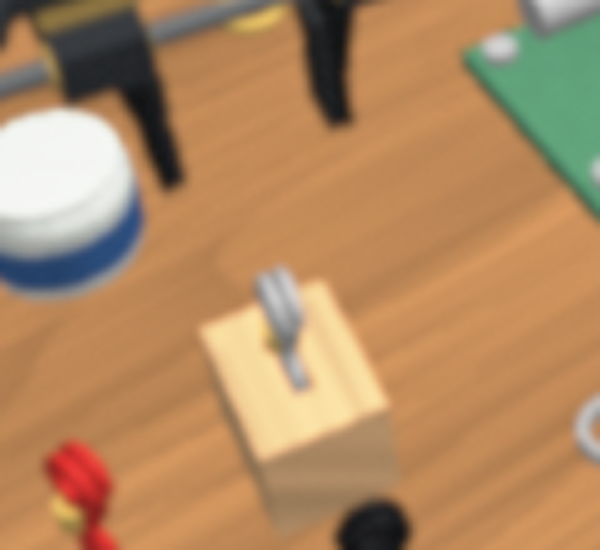

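The moves were refused because every row needs all four keys. The crop shows the open fingers still above the block and the clip untouched, so I'll retry.

```bash
python3 -m creep '[{"x":0,"y":0,"z":-0.03,"spin":0},{"x":0,"y":0,"z":-0.06,"spin":0},{"x":0,"y":0,"z":-0.085,"spin":0},{"x":0,"y":0,"z":-0.095,"spin":0},{"x":0,"y":0,"z":-0.102,"spin":0},{"x":0,"y":0,"z":-0.102,"spin":0},{"x":0,"y":0,"z":-0.102,"spin":0}]' 0.05 20; python3 -m creep '[{"x":0,"y":0,"z":0,"spin":0},{"x":0,"y":0,"z":0,"spin":0},{"x":0,"y":0,"z":0,"spin":0},{"x":0,"y":0,"z":0,"spin":0},{"x":0,"y":0,"z":0,"spin":0},{"x":0,"y":0,"z":0,"spin":0}]' 0.005 20;  python3 - <<'E'
from h import *
c=cap('scene'); cv2.imwrite('pics/g2.png',cv2.resize(c['pixels'][230:340,120:240],None,fx=5,fy=5,interpolation=cv2.INTER_CUBIC))
E
```

```text
time: 2.72
ee_pos: [0.6203, -0.2658, 0.0966]
eef_rot: [-0.648, 0.762, -0.001, 0.0]
ft_force: [0.9, 0.7, -0.3]
width: 0.0501
time: 3.48
ee_pos: [0.6198, -0.2656, 0.0956]
eef_rot: [-0.648, 0.762, -0.0, -0.0]
ft_force: [0.2, -0.5, -0.0]
width: 0.012
```

View pics/g2.png

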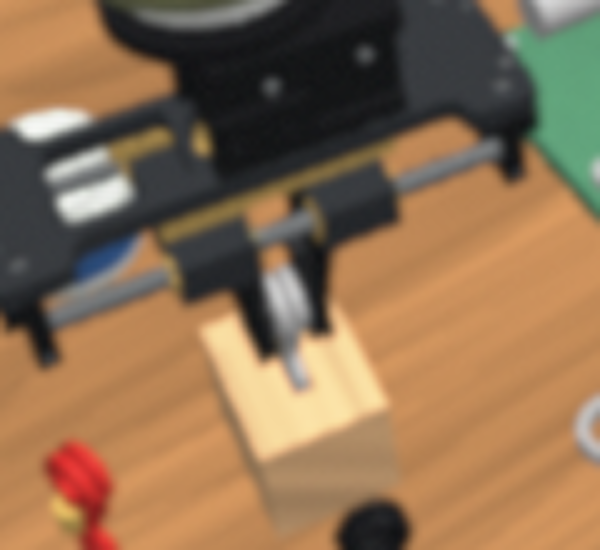

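The clip is gripped at 12 mm opening with no side load. Next I lift it straight up and carry it to just beside the hole on the -y side.

```bash
python3 -m creep '[{"x":0,"y":0,"z":0,"spin":0},{"x":0,"y":0,"z":0.015,"spin":0},{"x":0,"y":0,"z":0.04,"spin":0},{"x":0,"y":0,"z":0.08,"spin":0},{"x":0,"y":0,"z":0.11,"spin":0},{"x":-0.01,"y":0.03,"z":0.12,"spin":1},{"x":-0.03,"y":0.08,"z":0.12,"spin":2},{"x":-0.05,"y":0.13,"z":0.12,"spin":4},{"x":-0.065,"y":0.175,"z":0.12,"spin":5.3},{"x":-0.07,"y":0.1995,"z":0.11,"spin":5.3},{"x":-0.07,"y":0.1995,"z":0.1,"spin":5.3},{"x":-0.07,"y":0.1995,"z":0.1,"spin":5.3}]' 0.005 45;  python3 - <<'E'
from h import *
s=cap('scene');t=cap('top')
a=cv2.resize(s['pixels'][170:260,200:290],(500,500),interpolation=cv2.INTER_CUBIC)
cv2.imwrite('pics/a1.png',a); print(r.read_state()['ee_pos'],r.read_state()['ft_force'])
E
```

```text
time: 5.03
ee_pos: [0.5496, -0.0671, 0.1954]
eef_rot: [-0.682, 0.732, 0.0, -0.0]
ft_force: [-0.5, -0.8, -0.5]
width: 0.0117
[ 0.55004437 -0.06741439  0.19590722] [ 0.25777113 -0.69075684 -0.82875341]
```

View pics/a1.png

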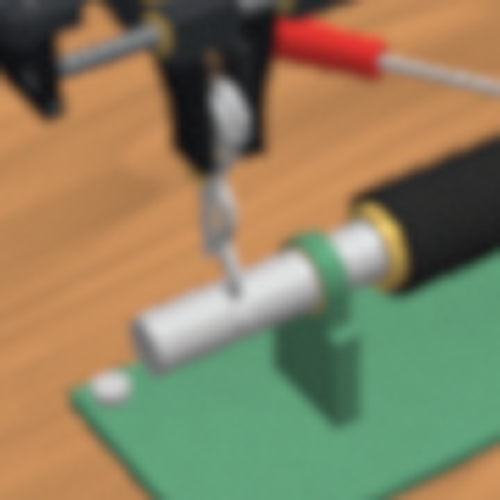

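The clip hangs plumb above the bare shaft, with the bent leg on the camera (+x) side. I'll lower it to touch.

```bash
python3 -m creep '[{"x":0,"y":0,"z":-0.006,"spin":0},{"x":0,"y":0,"z":-0.012,"spin":0},{"x":0,"y":0,"z":-0.016,"spin":0},{"x":0,"y":0,"z":-0.018,"spin":0},{"x":0,"y":0,"z":-0.018,"spin":0}]'; python3 -m creep '[{"x":0,"y":0,"z":-0.001,"spin":0},{"x":0,"y":0,"z":-0.001,"spin":0}]';python3 -m creep '[{"x":0,"y":0,"z":-0.001,"spin":0},{"x":0,"y":0,"z":-0.001,"spin":0}]'
```

```text
time: 5.75
ee_pos: [0.5498, -0.0661, 0.1775]
eef_rot: [-0.682, 0.731, 0.0, -0.0]
ft_force: [-0.2, -0.0, -1.1]
width: 0.0117
time: 6.0
ee_pos: [0.5498, -0.0661, 0.1766]
eef_rot: [-0.682, 0.731, -0.0, -0.0]
ft_force: [0.5, -0.4, 0.0]
width: 0.0118
time: 6.25
ee_pos: [0.5498, -0.0661, 0.1755]
eef_rot: [-0.682, 0.731, -0.0, -0.0]
ft_force: [-0.5, -0.7, -0.1]
width: 0.0117
```

```bash
python3 -m creep '[{"x":0,"y":0,"z":-0.001,"spin":0},{"x":0,"y":0,"z":-0.001,"spin":0}]'; python3 -m creep '[{"x":0,"y":0,"z":-0.0005,"spin":0},{"x":0,"y":0,"z":-0.0005,"spin":0}]';python3 -m creep '[{"x":0,"y":0,"z":-0.0005,"spin":0},{"x":0,"y":0,"z":-0.0005,"spin":0}]'
```

```text
time: 6.5
ee_pos: [0.5498, -0.0661, 0.1745]
eef_rot: [-0.682, 0.731, 0.0, -0.0]
ft_force: [-0.6, 0.3, -0.7]
width: 0.0117
time: 6.75
ee_pos: [0.5499, -0.0661, 0.1742]
eef_rot: [-0.682, 0.731, -0.0, 0.0]
ft_force: [-1.3, 0.1, 0.2]
width: 0.0117
time: 7.0
ee_pos: [0.55, -0.0661, 0.1739]
eef_rot: [-0.682, 0.731, -0.0, 0.0]
ft_force: [-1.0, -0.4, 3.6]
width: 0.0117
```

Contact at TCP z ≈ 0.174, as expected. I'll add a little load and slide towards +y.

```bash
python3 -m creep '[{"x":0,"y":0,"z":-0.0005,"spin":0},{"x":0,"y":0,"z":-0.0005,"spin":0}]'; python3 -m creep '[{"x":0,"y":0.0005,"z":0,"spin":0},{"x":0,"y":0.001,"z":0,"spin":0},{"x":0,"y":0.0015,"z":0,"spin":0},{"x":0,"y":0.002,"z":0,"spin":0},{"x":0,"y":0.002,"z":0,"spin":0}]'
```

```text
time: 7.25
ee_pos: [0.5501, -0.0661, 0.1737]
eef_rot: [-0.682, 0.731, -0.0, 0.0]
ft_force: [-1.1, 0.9, 6.9]
width: 0.0116
time: 7.88
ee_pos: [0.5502, -0.065, 0.1737]
eef_rot: [-0.682, 0.731, -0.001, -0.0]
ft_force: [-0.9, -1.9, 5.7]
width: 0.0115
```

```bash
python3 -m creep '[{"x":0.0005,"y":0.0005,"z":0,"spin":0},{"x":0.001,"y":0.001,"z":0,"spin":0},{"x":0.001,"y":0.0015,"z":0,"spin":0},{"x":0.001,"y":0.002,"z":0,"spin":0},{"x":0.001,"y":0.002,"z":0,"spin":0}]'; python3 -m creep '[{"x":0,"y":0.0005,"z":0,"spin":0},{"x":0,"y":0.001,"z":0,"spin":0},{"x":0,"y":0.0015,"z":0,"spin":0},{"x":0,"y":0.002,"z":0,"spin":0},{"x":0,"y":0.002,"z":0,"spin":0}]'
```

```text
time: 8.5
ee_pos: [0.5513, -0.0628, 0.1736]
eef_rot: [-0.682, 0.731, -0.001, 0.0]
ft_force: [0.5, -3.1, 5.3]
width: 0.0119
time: 9.12
ee_pos: [0.5502, -0.0593, 0.1723]
eef_rot: [-0.682, 0.731, 0.001, -0.0]
ft_force: [-0.8, 1.0, -0.7]
width: 0.0114
```

It dropped in: z fell to its command and the force went to about 0. Now I press down gently.

```bash
python3 -m creep '[{"x":0,"y":0,"z":-0.0005,"spin":0},{"x":0,"y":0,"z":-0.001,"spin":0},{"x":0,"y":0,"z":-0.001,"spin":0}]'; python3 -m creep '[{"x":0,"y":0,"z":-0.0005,"spin":0},{"x":0,"y":0,"z":-0.001,"spin":0},{"x":0,"y":0,"z":-0.001,"spin":0}]'
```

```text
time: 9.5
ee_pos: [0.5508, -0.0598, 0.172]
eef_rot: [-0.682, 0.731, 0.0, 0.0]
ft_force: [-0.2, 2.4, -0.2]
width: 0.0115
time: 9.88
ee_pos: [0.551, -0.0598, 0.1711]
eef_rot: [-0.682, 0.731, -0.0, 0.0]
ft_force: [1.3, 3.2, -0.0]
width: 0.0117
```

```bash
python3 -m creep '[{"x":0,"y":0.0004,"z":-0.0005,"spin":0},{"x":0,"y":0.0004,"z":-0.001,"spin":0},{"x":0,"y":0.0004,"z":-0.002,"spin":0},{"x":0,"y":0.0004,"z":-0.002,"spin":0}]'; python3 -m creep '[{"x":0,"y":0,"z":-0.0005,"spin":0},{"x":0,"y":0,"z":-0.001,"spin":0},{"x":0,"y":0,"z":-0.001,"spin":0}]'
```

```text
time: 10.38
ee_pos: [0.5507, -0.0595, 0.1692]
eef_rot: [-0.682, 0.731, 0.0, -0.0]
ft_force: [-0.5, 3.7, 3.3]
width: 0.0115
time: 10.75
ee_pos: [0.5504, -0.0595, 0.1677]
eef_rot: [-0.682, 0.731, 0.0, -0.0]
ft_force: [-1.4, 5.7, 1.8]
width: 0.0119
```

```bash
python3 -m creep '[{"x":0,"y":0.0005,"z":0,"spin":0},{"x":0,"y":0.0006,"z":-0.0005,"spin":0},{"x":0,"y":0.0006,"z":-0.0005,"spin":0}]'; python3 -m creep '[{"x":0,"y":0,"z":-0.001,"spin":0},{"x":0,"y":0,"z":-0.002,"spin":0},{"x":0,"y":0,"z":-0.002,"spin":0}]'
```

```text
time: 11.12
ee_pos: [0.5504, -0.0592, 0.1672]
eef_rot: [-0.682, 0.731, 0.0, -0.0]
ft_force: [-2.4, 2.5, 1.8]
width: 0.0114
time: 11.5
ee_pos: [0.5503, -0.0592, 0.1652]
eef_rot: [-0.682, 0.731, 0.0, -0.0]
ft_force: [-3.4, 3.8, 1.8]
width: 0.0116
```

Small side forces remain in x (−) and y (+). I'll ease both and continue down.

```bash
python3 -m creep '[{"x":-0.0004,"y":0.0005,"z":-0.0005,"spin":0},{"x":-0.0004,"y":0.0005,"z":-0.0015,"spin":0},{"x":-0.0004,"y":0.0005,"z":-0.002,"spin":0},{"x":-0.0004,"y":0.0005,"z":-0.002,"spin":0}]'; python3 -m creep '[{"x":0,"y":0,"z":-0.001,"spin":0},{"x":0,"y":0,"z":-0.002,"spin":0},{"x":0,"y":0,"z":-0.002,"spin":0}]'
```

```text
time: 12.0
ee_pos: [0.5502, -0.0588, 0.1633]
eef_rot: [-0.682, 0.731, 0.0, -0.0]
ft_force: [-4.1, 1.7, 0.7]
width: 0.0115
time: 12.38
ee_pos: [0.5502, -0.0587, 0.1613]
eef_rot: [-0.682, 0.731, 0.0, -0.0]
ft_force: [-4.2, 1.4, 0.8]
width: 0.0115
```

```bash
python3 -m creep '[{"x":-0.0005,"y":0.0002,"z":0,"spin":0},{"x":-0.0006,"y":0.0002,"z":-0.001,"spin":0},{"x":-0.0006,"y":0.0002,"z":-0.002,"spin":0},{"x":-0.0006,"y":0.0002,"z":-0.002,"spin":0}]'; python3 -m creep '[{"x":0,"y":0,"z":-0.001,"spin":0},{"x":0,"y":0,"z":-0.002,"spin":0},{"x":0,"y":0,"z":-0.002,"spin":0}]'
```

```text
time: 12.88
ee_pos: [0.5498, -0.0586, 0.1595]
eef_rot: [-0.682, 0.731, -0.0, -0.0]
ft_force: [-2.8, 0.4, 0.4]
width: 0.0117
time: 13.25
ee_pos: [0.5499, -0.0585, 0.1575]
eef_rot: [-0.682, 0.731, -0.0, -0.0]
ft_force: [-3.6, 0.4, 0.5]
width: 0.0115
```

```bash
python3 -m creep '[{"x":-0.0003,"y":0,"z":-0.001,"spin":0},{"x":-0.0003,"y":0,"z":-0.0015,"spin":0},{"x":-0.0003,"y":0,"z":-0.0015,"spin":0}]'; python3 -m creep '[{"x":0,"y":0,"z":-0.001,"spin":0},{"x":0,"y":0,"z":-0.0015,"spin":0},{"x":0,"y":0,"z":-0.0015,"spin":0}]';python3 - <<'E'
from h import *
s=cap('scene')
cv2.imwrite('pics/a2.png',cv2.resize(s['pixels'][170:260,200:290],(500,500),interpolation=cv2.INTER_CUBIC))
E
```

```text
time: 13.62
ee_pos: [0.5498, -0.0584, 0.1564]
eef_rot: [-0.682, 0.731, -0.0, 0.0]
ft_force: [-2.7, 0.6, 5.0]
width: 0.0114
time: 14.0
ee_pos: [0.5499, -0.0584, 0.1552]
eef_rot: [-0.682, 0.731, -0.0, 0.0]
ft_force: [-4.1, -0.4, 7.7]
width: 0.0114
```

View pics/a2.png

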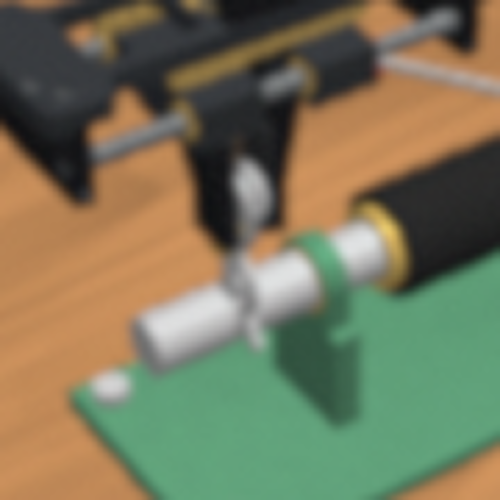

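The picture shows the straight leg in the hole and the bent leg passing the near flank of the shaft (≈255,330 in the crop). The pinch is now loading at 7.7 N. I'll keep going gently.

```bash
python3 -m creep '[{"x":0,"y":0,"z":-0.001,"spin":0},{"x":0,"y":0,"z":-0.0015,"spin":0},{"x":0,"y":0,"z":-0.0015,"spin":0}]'; python3 -m creep '[{"x":0,"y":0,"z":-0.001,"spin":0},{"x":0,"y":0,"z":-0.0015,"spin":0},{"x":0,"y":0,"z":-0.0015,"spin":0}]'
```

```text
time: 14.42
ee_pos: [0.55, -0.0584, 0.154]
eef_rot: [-0.682, 0.731, -0.001, 0.0]
ft_force: [-4.6, 0.3, 9.7]
width: 0.0113
time: 14.8
ee_pos: [0.55, -0.0584, 0.1525]
eef_rot: [-0.682, 0.731, -0.001, 0.0]
ft_force: [-4.5, 0.1, 9.4]
width: 0.0115
```

```bash
python3 -m creep '[{"x":0,"y":0,"z":-0.001,"spin":0},{"x":0,"y":0,"z":-0.0015,"spin":0},{"x":0,"y":0,"z":-0.0015,"spin":0}]'
```

```text
time: 15.18
ee_pos: [0.5499, -0.0584, 0.1507]
eef_rot: [-0.682, 0.731, -0.0, 0.0]
ft_force: [-5.0, -0.3, 8.0]
width: 0.0116
```

```bash
python3 -m creep '[{"x":-0.0004,"y":0,"z":-0.001,"spin":0},{"x":-0.0004,"y":0,"z":-0.002,"spin":0},{"x":-0.0004,"y":0,"z":-0.002,"spin":0}]'; python3 -m creep '[{"x":0,"y":0,"z":-0.001,"spin":0},{"x":0,"y":0,"z":-0.002,"spin":0},{"x":0,"y":0,"z":-0.002,"spin":0}]'; python3 -m creep '[{"x":0,"y":0,"z":-0.001,"spin":0},{"x":0,"y":0,"z":-0.002,"spin":0},{"x":0,"y":0,"z":-0.002,"spin":0}]'
```

```text
time: 15.55
ee_pos: [0.5497, -0.0584, 0.1488]
eef_rot: [-0.682, 0.731, -0.001, 0.001]
ft_force: [-3.5, -1.1, 7.2]
width: 0.0118
time: 15.92
ee_pos: [0.5497, -0.0584, 0.1466]
eef_rot: [-0.682, 0.731, -0.001, 0.0]
ft_force: [-2.5, 0.4, 3.9]
width: 0.0118
time: 16.3
ee_pos: [0.5496, -0.0584, 0.1443]
eef_rot: [-0.682, 0.731, -0.0, 0.0]
ft_force: [-1.7, 0.3, 3.7]
width: 0.0118
```

```bash
python3 -m creep '[{"x":0,"y":0,"z":-0.001,"spin":0},{"x":0,"y":0,"z":-0.002,"spin":0},{"x":0,"y":0,"z":-0.003,"spin":0},{"x":0,"y":0,"z":-0.003,"spin":0}]'; python3 -m creep '[{"x":0,"y":0,"z":-0.001,"spin":0},{"x":0,"y":0,"z":-0.002,"spin":0},{"x":0,"y":0,"z":-0.003,"spin":0},{"x":0,"y":0,"z":-0.003,"spin":0}]'; python3 -m creep '[{"x":0,"y":0,"z":-0.001,"spin":0},{"x":0,"y":0,"z":-0.002,"spin":0},{"x":0,"y":0,"z":-0.002,"spin":0}]'; python3 -m creep '[{"x":0,"y":0,"z":-0.001,"spin":0},{"x":0,"y":0,"z":-0.001,"spin":0}]'
```

```text
time: 16.8
ee_pos: [0.5493, -0.0584, 0.1408]
eef_rot: [-0.682, 0.731, -0.0, 0.0]
ft_force: [0.3, 1.1, -1.6]
width: 0.0119
time: 17.3
ee_pos: [0.5492, -0.0584, 0.1378]
eef_rot: [-0.682, 0.731, -0.0, 0.0]
ft_force: [1.8, -0.5, -1.5]
width: 0.0116
time: 17.68
ee_pos: [0.5491, -0.0584, 0.1358]
eef_rot: [-0.682, 0.731, 0.0, -0.0]
ft_force: [2.0, 0.0, -2.8]
width: 0.0117
time: 17.92
ee_pos: [0.549, -0.0584, 0.1349]
eef_rot: [-0.682, 0.731, 0.0, -0.0]
ft_force: [0.9, 0.0, -2.0]
width: 0.0116
```

The bent leg has snapped over: the clip is now drawing the tool down. I'll seat the collar in 0.7 mm steps.

```bash
python3 -m creep '[{"x":0,"y":0,"z":-0.0007,"spin":0},{"x":0,"y":0,"z":-0.0007,"spin":0}]'; python3 -m creep '[{"x":0,"y":0,"z":-0.0007,"spin":0},{"x":0,"y":0,"z":-0.0007,"spin":0}]'; python3 -m creep '[{"x":0,"y":0,"z":-0.0007,"spin":0},{"x":0,"y":0,"z":-0.0007,"spin":0}]'
```

```text
time: 18.18
ee_pos: [0.549, -0.0584, 0.1343]
eef_rot: [-0.682, 0.731, 0.0, -0.0]
ft_force: [-0.1, -0.2, -1.0]
width: 0.0117
time: 18.42
ee_pos: [0.549, -0.0584, 0.1336]
eef_rot: [-0.682, 0.731, 0.0, -0.0]
ft_force: [0.5, -0.0, 0.1]
width: 0.0116
time: 18.68
ee_pos: [0.5492, -0.0584, 0.1334]
eef_rot: [-0.682, 0.731, -0.0, 0.0]
ft_force: [-1.3, 0.3, 5.1]
width: 0.0113
```

```bash
python3 -m creep '[{"x":0,"y":0,"z":-0.0005,"spin":0},{"x":0,"y":0,"z":-0.0007,"spin":0},{"x":0,"y":0,"z":-0.0007,"spin":0}]'
```

```text
time: 19.05
ee_pos: [0.5493, -0.0584, 0.1333]
eef_rot: [-0.682, 0.731, -0.0, 0.0]
ft_force: [-4.5, -0.6, 10.2]
width: 0.0117
```

A hard stop at the expected home height, with 10 N on it. I'll unload, open and withdraw straight up.

```bash
python3 -m creep '[{"x":0,"y":0,"z":0.001,"spin":0},{"x":0,"y":0,"z":0.001,"spin":0}]'; python3 -m creep '[{"x":0,"y":0,"z":0,"spin":0},{"x":0,"y":0,"z":0,"spin":0},{"x":0,"y":0,"z":0,"spin":0},{"x":0,"y":0,"z":0,"spin":0}]' 0.04 20;  python3 -m creep '[{"x":0,"y":0,"z":0.01,"spin":0},{"x":0,"y":0,"z":0.03,"spin":0},{"x":0,"y":0,"z":0.07,"spin":0},{"x":0,"y":0,"z":0.12,"spin":0},{"x":-0.05,"y":-0.05,"z":0.15,"spin":0},{"x":-0.1,"y":-0.1,"z":0.15,"spin":0},{"x":-0.1,"y":-0.15,"z":0.15,"spin":0},{"x":-0.1,"y":-0.15,"z":0.15,"spin":0}]'; python3 - <<'E'
from h import *
s=cap('scene');t=cap('top')
a=cv2.resize(s['pixels'][190:250,215:275],(400,400),interpolation=cv2.INTER_CUBIC)
b=cv2.resize(t['pixels'][190:240,280:330],(400,400),interpolation=cv2.INTER_CUBIC)
cv2.imwrite('pics/f.png',np.hstack([a,b])); cv2.imwrite('pics/fs.png',s['pixels'])
for c in(s,t):
    P=pts(c); q=P[(abs(P[...,0]-.55)<.03)&(abs(P[...,1]+.058)<.02)&(P[...,2]>.1)&(P[...,2]<.2)]
    print(c['name'],len(q),q.mean(0),q.min(0),q.max(0))
print(r.read_state()['ft_force'])
E
```

```text
time: 19.3
ee_pos: [0.5492, -0.0584, 0.1334]
eef_rot: [-0.682, 0.731, -0.0, 0.0]
ft_force: [-1.4, 0.4, 4.7]
width: 0.0115
time: 19.8
ee_pos: [0.5491, -0.0584, 0.1332]
eef_rot: [-0.682, 0.731, 0.0, -0.0]
ft_force: [0.1, 0.5, -0.1]
width: 0.0379
time: 20.8
ee_pos: [0.4472, -0.213, 0.2842]
eef_rot: [-0.679, 0.734, -0.001, -0.0]
ft_force: [0.2, 0.5, -0.7]
width: 0.0396
scene 121 [ 0.55187559 -0.06164145  0.12376334] [ 0.53331513 -0.06705751  0.10060092] [ 0.56426937 -0.05329852  0.14114524]
top 59 [ 0.54696187 -0.05700363  0.12802233] [ 0.53531027 -0.06339735  0.10110883] [ 0.56437544 -0.05125304  0.14365891]
[ 0.21467893  1.06626888 -0.49073921]
```

View pics/f.png

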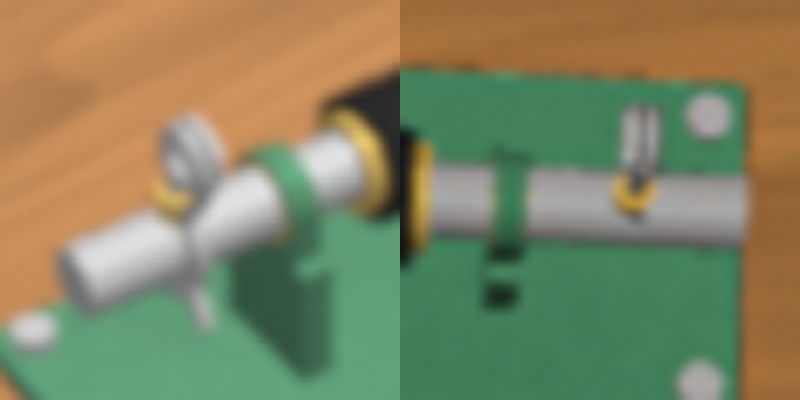

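View pics/fs.png

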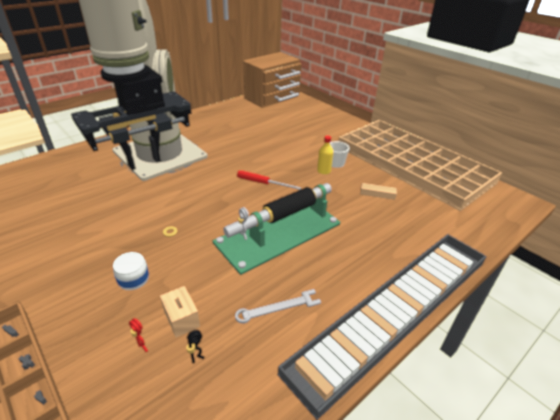

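The clip stands upright with its brass collar on the shaft (crop 170,195) and the bent leg round the near side (205,320). The coil top is at about 0.14 m, where 0.139 m is expected. Everything else is where it was.

```bash
python3 -c "
from h import *
print(r.close_job())"
```

```text
the job is handed in; nothing more can be done
None
```

The R-clip is on the shaft with its collar home, and I handed the job in at about 21 s of the 72 s allowed. The interface gave no verdict.

**What I did:** I drew the steel clip straight up out of the block. I felt along the shaft top with the straight leg at 5–7 N until it dropped into the cross-hole. Pressing straight down, the bent leg rode over at a highest reading of about 10 N and snapped in. I seated the collar with about 10 N, let go and backed away. Force is only read at the end of each move, so brief peaks in between were not seen.

**Last checks:**
- **Seating:** there was a hard stop about 41 mm below first contact with the shaft, which matches the collar's distance from the leg's end. The coil top measured about 0.141–0.144 m, against 0.139 m expected. That is slightly high, but near the 2 mm calibration error.
- **Pictures:** the collar is on the shaft and the bent leg is round its near side. The straight leg's lower end was not visible. The other things, including the red and black look-alikes, look unmoved.
- **Release:** the robot is clear, with no contact force beyond sensor noise.

**Disagreements:** the two cameras differed by 2–6 mm across the shaft, so I relied on touch for the final alignment. Two early moves were refused for missing keys in the rows and moved nothing.

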